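# Bring the carton press up to its pressure mark

### The job

The small kraft carton's end flaps have just been glued: draw the press's jaw open by its thumb tab, stand the carton on its long narrow side between the jaw and the spring plate, and let go of it. Then close the jaw by the tab until the dial needle stands inside the black arc, coming up from the loose side only and never running past the arc, and let go with the tab's play still taken up in the closing direction. Leave the other things where they are.

Things in the scene. Friction and masses are not known exactly. Their poses are not given: they have to be found in the camera images.
- press: Grey bench press screwed down, bed 110 mm (its x) by 320 mm (its y, -155 to +165 mm), 12 mm thick; origin on the worktop under the bed; z up. It closes along its own +y. At its +y end stands a fixed housing (80 wide, 80 tall, y 136 to 162 mm). The carton stands on the bed (z = 12 mm), on the press's centre line.
- dial (a point): Centre of the round white dial (68 mm across, z = 87 mm) on top of the housing. A thin black needle turns counter-clockwise, 0.22 rad per mm that the spring plate is pushed in (one tick per mm); the set mark is the black arc from 2.0 to 4.5 mm.
- anvil_face (a point): Centre of the face of the spring plate (60 wide, 56 tall, z 15 to 71 mm) in front of the housing; unloaded it lies at press y = +110 mm, and it faces -y. Axes as the press.
- anvil (a joint): How far the spring plate is pushed in, m: 0 unloaded, at most 0.008. The spring gives 1.6 N per mm, so the black arc (0.0020 to 0.0045) is 3.2 to 7.2 N on the carton. Past 0.0050 the carton is spoilt.
- jaw_face (a point): Centre of the face of the moving jaw plate (60 wide, 10 thick, z 18 to 74 mm), which faces +y towards the spring plate. The jaw rides on a flat dark carriage (104 wide, 86 long, top at z = 28.5 mm) behind it. Axes as the press.
- jaw (a joint): Jaw travel, m: 0 wide open (140 mm between jaw and unloaded spring plate), 0.085 closed (55 mm). The carriage drags with about 9 N of friction either way and stays where it is left.
- tab_grip (a point): Grip point of the thumb tab, an upright grey block 24 mm wide (press x), 14 mm thick (press y), z from 30 to 82 mm, in a slot of the carriage 55 mm behind the jaw face; this point is at z = 62 mm on its centre line. Axes as the press. The tab moves the carriage, but with play.
- tab (a joint): Place of the tab in its play, m: -0.006 bearing backwards (the jaw is drawn open), +0.006 bearing forwards (the jaw is pushed closed); in between it moves almost freely (0.6 N) and the jaw stays.
- carton_mid (a point): Middle of the small plain kraft carton, 110 mm long, 38 mm wide and 76 mm high as it stands on its long narrow side; this point is 38 mm above its underside. Its own y axis runs along the 110 mm length (either way round is right), its z axis across the 38 mm width, its x axis is vertical. About 0.12 kg. It goes into the press with its length along the press's y.
- glue_stick: Glue stick standing upright, 28 mm across, 92 mm tall; bystander; origin under its centre.
- tape_roll: Roll of tape lying flat, 107 by 98 by 24 mm; bystander.
- big_carton: Larger kraft carton lying flat, 95 by 150 by 42 mm; bystander, not the one to press.

How it is judged:
On the way, in this order (a step that is already met when the one before it is completed fails the run):
1. the jaw is drawn open by the tab, wider than the carton is long (more than 111 mm), the tab bearing backwards (value of joint jaw below 0.029 m and value of joint tab below -0.004 m), for 0.2 s.
2. the carton stands between jaw and spring plate, let go, with the spring plate not yet loaded (x of carton_mid in the frame of press between -0.015 and 0.015 m and y of carton_mid in the frame of press between 0 and 0.06 m and height (world z) of carton_mid between 0.045 and 0.056 m and value of joint anvil below 0.001 m and contact force between the fingers and carton below 0.1 N), for 0.2 s.
At the end, for the whole second after the job is handed in: The carton stands on its long side on the bed, square between jaw and spring plate (within 15 mm of the centre line, 0.12 rad), at rest; the spring plate is pushed in 2.0 to 4.5 mm (needle in the black arc); the tab still bears forwards (its joint above +4 mm) (value of joint anvil between 0.002 and 0.0045 m and value of joint tab above 0.004 m and x of carton_mid in the frame of press between -0.015 and 0.015 m and angle between the y axis of carton_mid and the y axis of press, either way round below 0.12 rad and angle between carton_mid's own y axis and vertical between 1.45 and 1.69 rad and height (world z) of carton_mid between 0.045 and 0.056 m and linear speed of carton below 0.01 m/s); the robot touches nothing.
It fails at once if the needle runs past the arc (spring plate pushed in more than 5.0 mm) (value of joint anvil above 0.005 m).
It fails at once if a bystander is pushed away by more than 30 mm (distance of any of glue_stick, tape_roll, big_carton from where it was at the start of the episode above 0.03 m).
It also fails if it takes over 72 s, if anything falls off the work surface, if the arm or the gripper's body presses on something with over 40 N, if the wrist force passes 120 N, or if a joint passes its speed limit or range.

### The arm

A 6-joint arm with a two-finger parallel gripper is mounted at the origin on a cart in front of the work surface, level with it; the furniture and walls round the work are solid. World frame = base frame: x ahead of the robot, y to its left, z up, the work surface at z = 0. Lengths are in m, angles in rad, forces in N, time in s.
With the tool pointing down it reaches from about 0.425 to 0.95 m from the base axis. Payload 3.5 kg.
Tool frame: the origin (TCP) lies on the centre line of the jaws, within the pads' length; the fingertips stand 11 mm ahead of it and the grasp point (between the pads) lies 8 mm behind it; x points along the fingers, y is the direction in which the jaws open and shut, and the axes are right-handed (so a half turn about x gives the same grasp; the last joint's range is limited). The gripper opens to 85 mm and grips with 20 to 120 N. Pads are 22 mm wide; open, the fingers measure 114 mm over their backs; the gripper's body (76 mm by 85 mm) begins 54 mm behind the grasp point. The pads swing forward as they close: fully open they stand 13 mm farther back than shut.
Start: joints at [-1.4, 0.286, 1.577, -0, 1.279, -0.15], TCP at [0.213, -0.641, 0.242] pointing down, gripper open.
Joint ranges: [-2.77, 2.77], [-0.9, 2.22], [0.21, 2.48], [-1.53, 4.67], [0.24, 2.81], [-2.84, 2.84]. Speed limits (rad/s): [2.79, 2.79, 3.14, 3.14, 3.14, 3.14].

### API

Orientations are given as a unit quaternion [x, y, z, w].
In Python, from plant import ctrl gives the robot as it stands. The module is installed in compiled form; this text tells all that it offers.
- The arm moves only by the tool drive_tool, never from a script. Its argument "series" is a list of rows, each a list of 2 entries, a list of its own where there are three numbers: the shift along the tool's x, y, z in units of 50 mm (1.0 is 50 mm), then the turn, a rotation vector about the tool's x, y, z in degrees. A call has 1 to 5 rows; each row shifts and turns the pose as measured when the row begins, along the tool's axes as they then stand; what a row does not reach is not made up. A row lasts 1/10 s, in which the tool goes at most 50 mm and 8.59 degrees, less where a joint would pass 70% of its speed; a pose out of reach is approached as far as the arm can. A call is refused whole if a number of a shift passes 1 or a number of a turn 8.59, either way. A call with a gripper value outside its range is refused whole. "grip" is the gripper's target within -1 to 1 (fully open at 1, half-way at 0, shut at -1), set as the call begins (left out, the last holds). The fingers move at their own pace and stop on an object; "newtons" is the grip in N (left out, the last holds). Time passes only in rows, so rows that do not move let the fingers close. It gives the time, the measured TCP pose, the force and the opening at its end, in the units of the state.
- ctrl.get_state(): the state, without advancing time (a new reading comes with each control period).
- ctrl.read_camera(name): name is "scene" or "top"; returns a dict with "img" (420x560x3 uint8, red, green, blue), "camera_matrix" (3x3 intrinsics, pixels), "k1" (the pictures are not rectified: a ray, as slopes to the right and down, at radius r is drawn at 1 + k1 r^2 times it, then the intrinsics apply), "R" (3x3) and "t" (3): a world point X has camera coordinates R X + t. Camera axes: x right, y down, z forward; pixel columns grow to the right and rows downward; lengths in m; the calibration is good to about 2 mm. A picture is of the moment at which its call begins. There is no depth.
- ctrl.sign_off(): hands the job in, once; it reports no verdict.
The state is a dict: "time": time; "qpos": joint angles; "dq": joint speeds; "joint_efforts": joint torques, N m; "eef_pos": TCP position; "tcp_rot": TCP orientation; "contact_force": force on the tool from outside, world axes, zero at the start; "wrist_torque": the same for the moment, N m; "opening": opening from 0.0 (shut) to 1.0 (fully open).
Only numpy, scipy, OpenCV 4.12 (cv2) and the standard library are available. Lean on these libraries where they do the work, as an engineer would, in place of code of your own. Each camera call takes 0.05 s, during which the arm holds its last target.

## Working session

There is one attempt and no reset: what is moved stays moved. The work goes in short steps, Python scripts to look and compute and a tool call to move; the robot and the scene stay as the last step left them, time stands still between calls to the robot, and variables do not carry over. Pictures are saved under pics/ and viewed, and the job is handed in when it is done.

Besides the shell and the picture viewer there is one more tool, called after ">>>" in YAML: its name, and indented under it one key for each argument. drive_tool: Moves the arm, as the interface text tells. Its arguments: {"type":"object","properties":{"series":{"type":"array"},"grip":{"type":"number"},"newtons":{"type":"number"}},"required":["series"]}

```bash
mkdir -p pics; ls; cat > h.py <<'E'
import numpy as np, cv2
from plant import ctrl
def snap(n,tag):
    c=ctrl.read_camera(n); cv2.imwrite(f'pics/{tag}.png',c['img'][:,:,::-1]); np.savez(f'pics/{tag}.npz',**{k:np.array(v) for k,v in c.items()}); return c
def load(tag): return dict(np.load(f'pics/{tag}.npz'))
def ray(c,uv):
    K=c['camera_matrix'];k=float(c['k1'])
    d=np.array([(uv[0]-K[0,2])/K[0,0],(uv[1]-K[1,2])/K[1,1]]);s=d.copy()
    for _ in range(30): s=d/(1+k*(s@s))
    R=c['R'];o=-R.T@c['t'];return o,R.T@np.array([s[0],s[1],1])
def onz(c,uv,z):
    o,d=ray(c,uv);return o+d*(z-o[2])/d[2]
def proj(c,X):
    p=c['R']@np.array(X)+c['t'];s=p[:2]/p[2];s=s*(1+float(c['k1'])*(s@s));K=c['camera_matrix']
    return np.array([K[0,0]*s[0]+K[0,2],K[1,1]*s[1]+K[1,2]])
E
python3 - <<'E'
from h import *
for n in('scene','top'):
    c=snap(n,n+'0');print(n,c['camera_matrix'],c['k1'],-c['R'].T@c['t'],c['R'])
print(ctrl.get_state())
E
```

```text
pics
scene [[441.16789326   0.         277.63141678]
 [  0.         441.16789326 206.45236456]
 [  0.           0.           1.        ]] -0.04708947793153186 [-0.11943405  0.64029884  1.11678942] [[-0.66457199 -0.7472197  -0.0026057 ]
 [-0.56872819  0.50807854 -0.6468419 ]
 [ 0.48465691 -0.42839107 -0.76261967]]
top [[408.71047891   0.         280.81273478]
 [  0.         408.71047891 207.92061948]
 [  0.           0.           1.        ]] -0.01380108780831931 [0.3700217  0.07204883 1.4512448 ] [[ 0.01356956 -0.99987281 -0.00838011]
 [-0.99334936 -0.01252175 -0.11445638]
 [ 0.11433689  0.0098775  -0.99339293]]
{'time': 0.1, 'qpos': array([-1.40001390e+00,  2.87092632e-01,  1.57800124e+00, -1.12896198e-05,
        1.27859164e+00, -1.49997520e-01]), 'dq': array([-0.00156752, -0.00189537, -0.00393899, -0.0007755 ,  0.00079538,
       -0.00129412]), 'joint_efforts': array([ 6.10160641e-04, -4.07297730e+01, -2.93699670e+01, -1.77256488e-04,
        3.40000748e-03,  1.73835333e-07]), 'eef_pos': array([ 0.21276371, -0.64000482,  0.241091  ]), 'tcp_rot': array([-0.69801904, -0.11366814,  0.69804207, -0.11218843]), 'contact_force': array([-0.31228519,  0.06296069,  0.03465637]), 'wrist_torque': array([-0.00124281,  0.01173874,  0.02804666]), 'opening': 1.0035678891860755}
```

View pics/scene0.png

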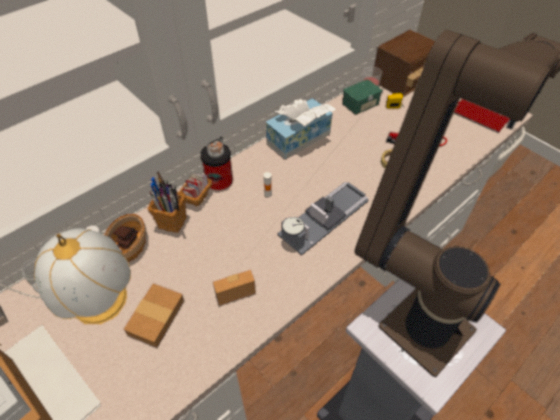

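View pics/top0.png

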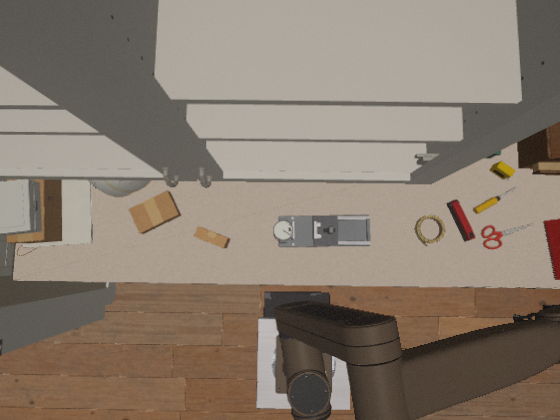

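Scene view: the press runs from the dial at (293,227) to about (350,195), and the small carton is at (235,287). Top view: the dial is at (283,231), the tab near (330,230), and the small carton at (211,237). I'll zoom in on both.

```bash
python3 - <<'E'
from h import *
a=cv2.imread('pics/top0.png')[200:260,180:385];cv2.imwrite('pics/topz.png',cv2.resize(a,(800,234),interpolation=cv2.INTER_CUBIC))
a=cv2.imread('pics/scene0.png')[160:310,200:380];cv2.imwrite('pics/scenez.png',cv2.resize(a,(720,600),interpolation=cv2.INTER_CUBIC))
E
```

```text
(no output)
```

View pics/topz.png

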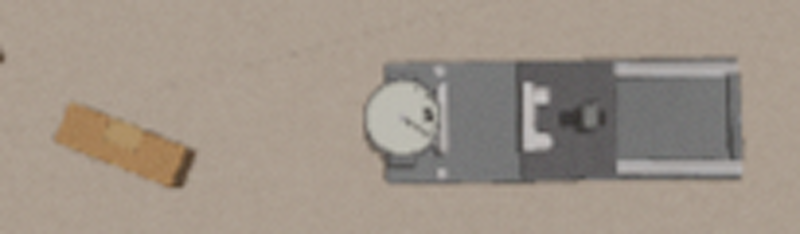

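View pics/scenez.png

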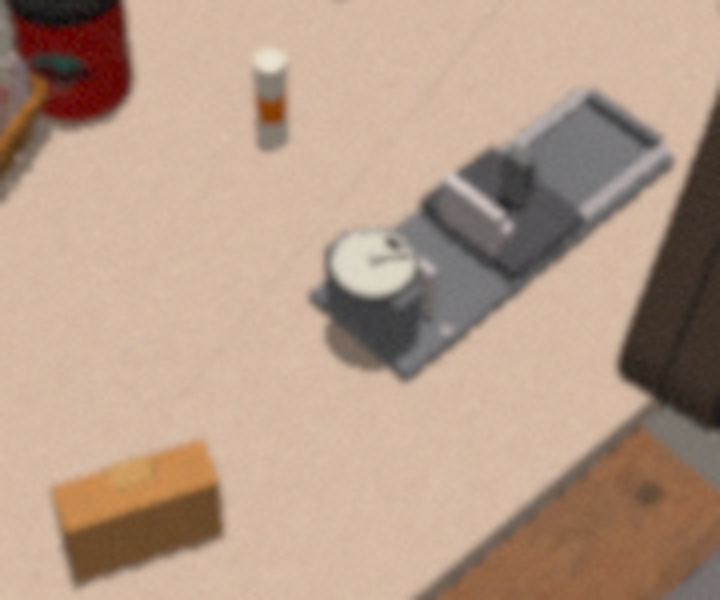

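```bash
python3 - <<'E'
from h import *
t=load('top0');s=load('scene0')
def T(p):return ((p[0]+.5)/3.9024+179.5,(p[1]+.5)/3.9+199.5)
def S(p):return ((p[0]+.5)/4+199.5,(p[1]+.5)/4+159.5)
print('bed top');
for p in [(386,64),(386,183),(742,180),(738,60)]:print(onz(t,T(p),.012).round(4))
print('bed scene')
for p in [(405,380),(312,297),(672,158),(590,90)]:print(onz(s,S(p),.012).round(4))
print('dial');print(onz(t,T((401,118)),.088),onz(s,S((373,263)),.088))
print('tab',onz(t,T((588,118)),.082),onz(s,S((518,155)),.082))
print('jawplate',onz(t,T((529,116)),.074))
print('carton')
for img,nm in((t,'t'),(s,'s')):
    im=img['img'];h=cv2.cvtColor(im,cv2.COLOR_RGB2HSV)
    for lo in (100,):
        m=((h[...,0]>5)&(h[...,0]<22)&(h[...,1]>lo)).astype(np.uint8)
        b=m[225:252,190:235] if nm=='t' else m[260:310,205:265]
        off=(190,225) if nm=='t' else (205,260)
        for z in (.038,.076):
            c,_=cv2.findContours(b,cv2.RETR_EXTERNAL,cv2.CHAIN_APPROX_NONE);c=max(c,key=cv2.contourArea)
            r=cv2.minAreaRect(c)
            P=[onz(img,np.array(q)+off,z) for q in cv2.boxPoints(r)]
            print(nm,z,np.array(P)[:,:2].round(4).tolist(),[round(np.linalg.norm(P[i]-P[i-1]),4) for i in range(4)])
print('carton top face from zoomed')
for z in(.038,.076):
  P=[onz(t,T(p),z) for p in [(70,102),(54,135),(175,186),(192,150)]];Q=[onz(s,S(p),z) for p in [(52,488),(70,531),(220,482),(205,442)]]
  for A in(P,Q):print(z,np.array(A)[:,:2].round(4).tolist(),[round(np.linalg.norm(A[i]-A[i-1]),4) for i in range(4)])
print([onz(s,S(p),0).round(4).tolist() for p in [(77,583),(222,535)]])
E
```

```text
bed top
[0.5067 0.094  0.012 ]
[0.3992 0.0925 0.012 ]
[ 0.4061 -0.2271  0.012 ]
[ 0.5144 -0.2247  0.012 ]
bed scene
[0.3942 0.0938 0.012 ]
[0.4989 0.0943 0.012 ]
[ 0.4067 -0.2254  0.012 ]
[ 0.5052 -0.2321  0.012 ]
dial
[0.45322119 0.07935485 0.088     ] [0.44970778 0.07750286 0.088     ]
tab [ 0.45566815 -0.08108705  0.082     ] [ 0.45571507 -0.08298206  0.082     ]
jawplate [ 0.45724058 -0.03107054  0.074     ]
carton
t 0.038 [[0.4327, 0.3861], [0.4675, 0.3732], [0.4249, 0.2633], [0.3904, 0.2764]] [np.float64(0.1176), np.float64(0.0371), np.float64(0.1179), np.float64(0.0369)]
t 0.076 [[0.4311, 0.3776], [0.4649, 0.3651], [0.4234, 0.2582], [0.3898, 0.2709]] [np.float64(0.1144), np.float64(0.0361), np.float64(0.1147), np.float64(0.0359)]
s 0.038 [[0.4834, 0.3566], [0.4439, 0.2483], [0.371, 0.2803], [0.4104, 0.384]] [np.float64(0.0779), np.float64(0.1153), np.float64(0.0797), np.float64(0.1109)]
s 0.076 [[0.4621, 0.3666], [0.4241, 0.2621], [0.3537, 0.293], [0.3917, 0.393]] [np.float64(0.0752), np.float64(0.1112), np.float64(0.0768), np.float64(0.107)]
carton top face from zoomed
0.038 [[0.4666, 0.3742], [0.4371, 0.3874], [0.3935, 0.2785], [0.4255, 0.2643]] [np.float64(0.1173), np.float64(0.0323), np.float64(0.1173), np.float64(0.035)]
0.038 [[0.4809, 0.3545], [0.4451, 0.3654], [0.4062, 0.2631], [0.4387, 0.2501]] [np.float64(0.1126), np.float64(0.0375), np.float64(0.1094), np.float64(0.035)]
0.076 [[0.464, 0.3661], [0.4353, 0.3789], [0.3929, 0.2729], [0.424, 0.2592]] [np.float64(0.1142), np.float64(0.0315), np.float64(0.1141), np.float64(0.034)]
0.076 [[0.4598, 0.3645], [0.4252, 0.3751], [0.3877, 0.2764], [0.419, 0.2638]] [np.float64(0.1086), np.float64(0.0362), np.float64(0.1056), np.float64(0.0338)]
[[0.4287, 0.3767, 0.0], [0.3904, 0.2766, 0.0]]
```

Carton top corners from both views agree at z = 76 mm, so it is already standing on its long narrow side: centre about (0.427, 0.320), axis about 21° clockwise from world y. The press is yawed about +1.5° with its origin near (0.4545, -0.0715). The tab is at (0.4556, -0.082) and jaw ≈ 0.0755. Next I'll work out the move to above the tab.

```bash
cat >> h.py <<'E'
from scipy.spatial.transform import Rotation as Ro
def pose():
    s=ctrl.get_state();return s,Ro.from_quat(s['tcp_rot']).as_matrix(),s['eef_pos']
def plan(target,yaw):
    """tool x down, tool y along (cos yaw,sin yaw) (or its opposite, nearest)."""
    s,R,p=pose();yv=np.array([np.cos(yaw),np.sin(yaw),0]);best=None
    for sg in(1,-1):
        x=np.array([0,0,-1.]);y=sg*yv;G=np.c_[x,y,np.cross(x,y)]
        r=Ro.from_matrix(R.T@G).as_rotvec(degrees=True)
        if best is None or np.linalg.norm(r)<np.linalg.norm(best):best=r
    d=R.T@(np.array(target)-p)
    print('t',round(s['time'],2),'pos',p.round(4),'toolR',R.round(3).tolist());print('shift units',(d/.05).round(3),'turn deg',best.round(2),'F',s['contact_force'].round(1),'op',round(s['opening'],3),'q',s['qpos'].round(2))
E
python3 - <<'E'
from h import *
plan([.4556,-.082,.13],np.radians(1.5))
E
```

```text
t 0.1 pos [ 0.2128 -0.64    0.2411] toolR [[-0.0, 0.315, -0.949], [0.002, -0.949, -0.315], [-1.0, -0.002, -0.0]]
shift units [ 2.243 -9.055 -8.127] turn deg [-73.12  -0.09   0.09] F [-0.3  0.1  0. ] op 1.004 q [-1.4   0.29  1.58 -0.    1.28 -0.15]
```

>>> drive_tool:
  series:
    - [[0,-0.65,-0.58],[-8,0,0]]
    - [[0.2,-0.5,-0.6],[0,0,0]]
    - [[0.2,-0.5,-0.6],[0,0,0]]
    - [[0.2,-0.5,-0.6],[0,0,0]]
    - [[0.2,-0.5,-0.6],[0,0,0]]
  grip: 1

```text
time: 0.6
eef_pos: [0.292, -0.4545, 0.1976]
tcp_rot: [-0.688, -0.162, 0.689, -0.16]
contact_force: [0.6, -0.0, -0.4]
opening: 0.995
```

```bash
python3 - <<'E'
from h import *
plan([.4556,-.082,.13],np.radians(1.5))
E
```

```text
t 0.6 pos [ 0.292  -0.4545  0.1976] toolR [[-0.001, 0.443, -0.897], [0.003, -0.897, -0.443], [-1.0, -0.003, -0.0]]
shift units [ 1.369 -5.225 -6.233] turn deg [-65.21  -0.11   0.13] F [ 0.6 -0.  -0.4] op 0.995 q [-1.19  0.03  1.95  0.    1.16 -0.08]
```

>>> drive_tool:
  series:
    - [[0.1,-0.6,-0.7],[0,0,0]]
    - [[0.1,-0.6,-0.7],[0,0,0]]
    - [[0.1,-0.6,-0.7],[0,0,0]]
    - [[0.1,-0.6,-0.7],[0,0,0]]
    - [[0.1,-0.6,-0.7],[0,0,0]]

```text
time: 1.1
eef_pos: [0.383, -0.2325, 0.1691]
tcp_rot: [-0.688, -0.162, 0.689, -0.157]
contact_force: [0.9, 0.1, -0.6]
opening: 1.002
```

>>> drive_tool:
  series:
    - [[0.1,-0.6,-0.7],[0,0,0]]
    - [[0.1,-0.6,-0.7],[0,0,0]]
    - [[0,0,0],[-8.3,0,0]]
    - [[0,0,0],[-8.3,0,0]]
    - [[0,0,0],[-8.3,0,0]]

```text
time: 1.6
eef_pos: [0.4197, -0.1355, 0.1564]
tcp_rot: [-0.635, -0.314, 0.636, -0.305]
contact_force: [-0.7, 0.1, 0.7]
opening: 0.997
```

>>> drive_tool:
  series:
    - [[0,0,0],[-8.3,0,0]]
    - [[0,0,0],[-8.3,0,0]]
    - [[0,0,0],[-8.3,0,0]]
    - [[0,0,0],[-8.3,0,0]]
    - [[0,0,0],[-6.5,0,0]]

```text
time: 2.1
eef_pos: [0.4181, -0.1335, 0.154]
tcp_rot: [0.487, 0.519, -0.486, 0.507]
contact_force: [-1.0, -0.5, -0.5]
opening: 0.999
```

```bash
python3 - <<'E'
from h import *
plan([.4556,-.082,.13],np.radians(1.5))
E
```

```text
t 2.1 pos [ 0.4181 -0.1335  0.154 ] toolR [[-0.01, 0.999, 0.053], [0.013, 0.053, -0.998], [-1.0, -0.01, -0.014]]
shift units [ 0.487  0.809 -0.981] turn deg [ 1.55 -0.79  0.57] F [-1.  -0.5 -0.5] op 0.999 q [-0.54 -0.15  2.21  0.01  1.1  -0.6 ]
```

>>> drive_tool:
  series:
    - [[0.2,0.4,-0.5],[1.5,0,0]]
    - [[0.2,0.4,-0.45],[0,0,0]]
    - [[0,0,0],[0,0,0]]

```text
time: 2.4
eef_pos: [0.4563, -0.0834, 0.1334]
tcp_rot: [0.494, 0.512, -0.493, 0.5]
contact_force: [0.4, -0.6, 0.8]
opening: 0.997
```

```bash
python3 - <<'E'
from h import *
plan([.4556,-.082,.056],np.radians(1.5))
for n in('scene','top'):snap(n,n+'1')
a=cv2.imread('pics/top1.png')[180:280,230:380];b=cv2.imread('pics/scene1.png')[140:260,260:400]
cv2.imwrite('pics/z1.png',np.hstack([cv2.resize(a,(400,300)),cv2.resize(b,(400,300))]))
E
```

```text
t 2.4 pos [ 0.4563 -0.0834  0.1334] toolR [[-0.01, 1.0, 0.025], [0.013, 0.026, -1.0], [-1.0, -0.01, -0.013]]
shift units [ 1.547  0.002 -0.008] turn deg [-0.04 -0.76  0.57] F [ 0.4 -0.6  0.8] op 0.997 q [-0.4  -0.06  2.17  0.01  1.05 -0.43]
```

View pics/z1.png

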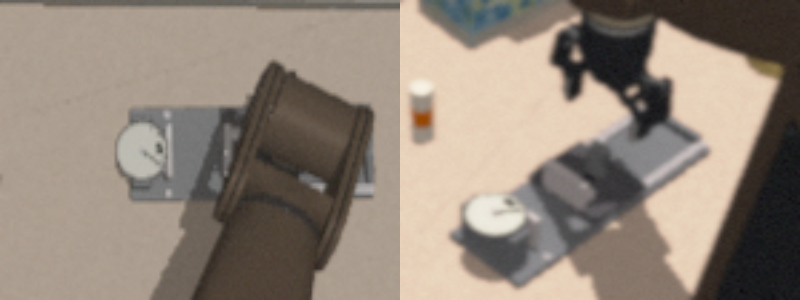

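The fingers hang either side of the tab, and the dial stays visible to both cameras (top crop (143,152), scene crop (495,215)). Now I'll descend and grip.

>>> drive_tool:
  series:
    - [[0.4,0,0],[0,-0.7,0.5]]
    - [[0.4,0,0],[0,0,0]]
    - [[0.4,0,0],[0,0,0]]
    - [[0.3,0,0],[0,0,0]]
    - [[0,0,0],[0,0,0]]

```text
time: 3.0
eef_pos: [0.4553, -0.0887, 0.0596]
tcp_rot: [0.494, 0.503, -0.495, 0.507]
contact_force: [0.2, 0.3, -0.3]
opening: 1.0
```

>>> drive_tool:
  series:
    - [[0,0,0],[0,0,0]]
    - [[0,0,0],[0,0,0]]
    - [[0,0,0],[0,0,0]]
    - [[0,0,0],[0,0,0]]
    - [[0,0,0],[0,0,0]]
  grip: -0.7
  newtons: 40

```text
time: 3.5
eef_pos: [0.4574, -0.091, 0.0632]
tcp_rot: [0.496, 0.5, -0.494, 0.509]
contact_force: [5.6, -0.2, -6.9]
opening: 0.271
```

```bash
python3 - <<'E'
from h import *
plan([.4556,-.082,.056],np.radians(1.5))
E
```

```text
t 3.5 pos [ 0.4574 -0.091   0.0632] toolR [[0.011, 1.0, 0.019], [-0.007, 0.02, -1.0], [-1.0, 0.01, 0.008]]
shift units [ 0.143 -0.033 -0.182] turn deg [-0.38  0.44 -0.6 ] F [ 5.6 -0.2 -6.9] op 0.271 q [-0.41  0.06  2.21 -0.    0.87 -0.43]
```

>>> drive_tool:
  series:
    - [[0,0,0],[0,0,0]]
    - [[0.1,0,-0.1],[0,0,0]]
    - [[0.1,0,-0.1],[0,0,0]]
    - [[0,0,0],[0,0,0]]
  grip: 0

```text
time: 3.9
eef_pos: [0.457, -0.0801, 0.0529]
tcp_rot: [0.496, 0.501, -0.494, 0.509]
contact_force: [1.0, -0.0, -1.0]
opening: 0.499
```

```bash
python3 - <<'E'
from h import *
plan([.4556,-.082,.056],np.radians(1.5))
E
```

```text
t 3.9 pos [ 0.457  -0.0801  0.0529] toolR [[0.01, 1.0, 0.02], [-0.007, 0.02, -1.0], [-1.0, 0.01, 0.008]]
shift units [-0.063 -0.028  0.037] turn deg [-0.37  0.43 -0.55] F [ 1. -0. -1.] op 0.499 q [-0.39  0.07  2.21 -0.    0.84 -0.41]
```

>>> drive_tool:
  series:
    - [[0,0,0],[0,0,0]]
    - [[0,0,0],[0,0,0]]
    - [[0,0,0],[0,0,0]]
    - [[0,0,0.1],[0,0,0]]
    - [[0,0,0.2],[0,0,0]]
  grip: -0.7

```text
time: 4.4
eef_pos: [0.4576, -0.0921, 0.0527]
tcp_rot: [0.497, 0.503, -0.493, 0.507]
contact_force: [4.3, 10.1, 0.4]
opening: 0.273
```

>>> drive_tool:
  series:
    - [[0,0,0.2],[0,0,0]]
    - [[0,0,0.2],[0,0,0]]
    - [[0,0,0.2],[0,0,0]]
    - [[0,0,0.2],[0,0,0]]

```text
time: 4.8
eef_pos: [0.4586, -0.1258, 0.0527]
tcp_rot: [0.501, 0.507, -0.489, 0.503]
contact_force: [3.0, 9.7, 1.8]
opening: 0.274
```

```bash
python3 - <<'E'
from h import *
plan([.4575,-.158,.056],np.radians(1.5))
E
```

```text
t 4.8 pos [ 0.4586 -0.1258  0.0527] toolR [[0.008, 1.0, 0.019], [0.017, 0.019, -1.0], [-1.0, 0.009, -0.017]]
shift units [-0.077 -0.034  0.641] turn deg [-0.39 -0.96 -0.49] F [3.  9.7 1.8] op 0.274 q [-0.49  0.1   2.18  0.02  0.86 -0.53]
```

>>> drive_tool:
  series:
    - [[0,0,0.2],[0,0,0]]
    - [[0,0,0.2],[0,0,0]]
    - [[0,0,0.2],[0,0,0]]
    - [[0,0,0.15],[0,0,0]]
    - [[0,0,0.05],[0,0,0]]

```text
time: 5.3
eef_pos: [0.4596, -0.158, 0.0527]
tcp_rot: [0.508, 0.513, -0.484, 0.495]
contact_force: [3.1, 11.9, 3.5]
opening: 0.277
```

```bash
python3 - <<'E'
from h import *
plan([.4575,-.158,.056],np.radians(1.5))
for n in('scene','top'):snap(n,n+'2')
a=cv2.imread('pics/top2.png')[180:280,230:380];b=cv2.imread('pics/scene2.png')[140:260,260:400]
cv2.imwrite('pics/z2.png',np.hstack([cv2.resize(a,(400,300)),cv2.resize(b,(400,300))]))
E
```

```text
t 5.3 pos [ 0.4596 -0.158   0.0527] toolR [[0.006, 1.0, 0.016], [0.041, 0.016, -0.999], [-0.999, 0.006, -0.041]]
shift units [-0.066 -0.042 -0.003] turn deg [-0.59 -2.33 -0.38] F [ 3.1 11.9  3.5] op 0.277 q [-0.56  0.13  2.15  0.05  0.88 -0.61]
```

View pics/z2.png

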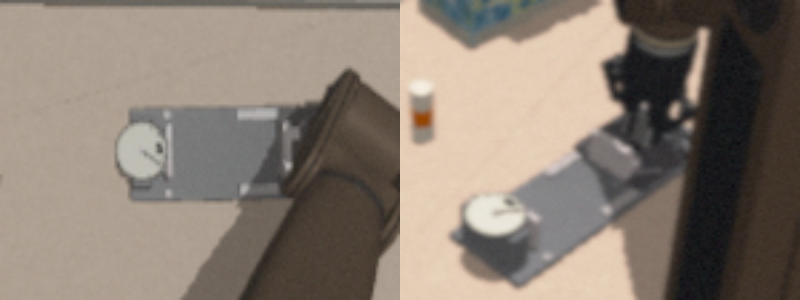

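>>> drive_tool:
  series:
    - [[0,0,0.06],[0,0,0]]
    - [[0,0,0.03],[0,0,0]]
    - [[0,0,0],[0,0,0]]
    - [[0,0,0],[0,0,0]]

```text
time: 5.8
eef_pos: [0.4597, -0.1577, 0.0528]
tcp_rot: [0.51, 0.515, -0.482, 0.493]
contact_force: [1.5, 1.5, -0.5]
opening: 0.275
```

```bash
python3 - <<'E'
from h import *
plan([.4575,-.158,.056],np.radians(1.5))
t=load('top2')
print(onz(t,(335,229),.074),onz(t,(336.5,229),.074))
E
```

```text
t 5.8 pos [ 0.4597 -0.1577  0.0528] toolR [[0.005, 1.0, 0.017], [0.051, 0.017, -0.999], [-0.999, 0.005, -0.051]]
shift units [-0.065 -0.043  0.001] turn deg [-0.54 -2.92 -0.33] F [ 1.5  1.5 -0.5] op 0.275 q [-0.56  0.13  2.15  0.06  0.88 -0.62]
[ 0.45935431 -0.09779203  0.074     ] [ 0.4594192 -0.1028425  0.074    ]
```

>>> drive_tool:
  series:
    - [[0,0,0],[0,0,0]]
    - [[0,0,0],[0,0,0]]
    - [[-0.2,0,0],[0,0,0]]
    - [[-0.6,0,0],[0,0,0]]
    - [[-0.8,0,0],[0,0,0]]
  grip: 1

```text
time: 6.3
eef_pos: [0.4546, -0.1608, 0.1296]
tcp_rot: [0.509, 0.52, -0.484, 0.487]
contact_force: [-0.3, -1.1, -1.5]
opening: 1.0
```

>>> drive_tool:
  series:
    - [[-0.8,0,0],[0,-2.9,0]]
    - [[-0.5,0,-0.5],[0,0,0]]

```text
time: 6.5
eef_pos: [0.4555, -0.1412, 0.2007]
tcp_rot: [0.498, 0.504, -0.498, 0.501]
contact_force: [0.4, 1.0, 1.2]
opening: 0.999
```

```bash
python3 - <<'E'
from h import *
plan([.427,.320,.2],np.radians(-21))
E
```

```text
t 6.5 pos [ 0.4555 -0.1412  0.2007] toolR [[-0.004, 1.0, 0.009], [0.003, 0.009, -1.0], [-1.0, -0.004, -0.003]]
shift units [ 0.041 -0.488 -9.228] turn deg [21.5  -0.12  0.25] F [0.4 1.  1.2] op 0.999 q [-0.51 -0.12  2.09  0.    1.18 -0.52]
```

>>> drive_tool:
  series:
    - [[0,-0.05,-0.8],[0,0,0]]
    - [[0,-0.05,-0.8],[0,0,0]]
    - [[0,-0.05,-0.8],[0,0,0]]
    - [[0,-0.05,-0.8],[0,0,0]]
    - [[0,-0.05,-0.8],[0,0,0]]

```text
time: 7.0
eef_pos: [0.4453, 0.0602, 0.2131]
tcp_rot: [0.503, 0.494, -0.497, 0.505]
contact_force: [0.9, -0.5, 0.3]
opening: 1.001
```

>>> drive_tool:
  series:
    - [[0,-0.05,-0.8],[0,0,0]]
    - [[0,-0.05,-0.8],[0,0,0]]
    - [[0,-0.05,-0.8],[0,0,0]]
    - [[0,-0.05,-0.8],[0,0,0]]
    - [[0,-0.05,-0.8],[0,0,0]]

```text
time: 7.5
eef_pos: [0.4321, 0.2675, 0.2175]
tcp_rot: [0.506, 0.491, -0.496, 0.507]
contact_force: [0.3, -0.4, 0.6]
opening: 0.999
```

>>> drive_tool:
  series:
    - [[0,0,-0.5],[0,0,0]]
    - [[0,0,0],[7.2,0,0]]
    - [[0,0,0],[7.2,0,0]]
    - [[0,0,0],[7.2,0,0]]
    - [[0,0,0],[0,0,0]]

```text
time: 8.0
eef_pos: [0.4312, 0.2985, 0.2217]
tcp_rot: [0.595, 0.388, -0.579, 0.401]
contact_force: [-0.1, -0.7, -0.1]
opening: 1.003
```

```bash
python3 - <<'E'
from h import *
plan([.427,.320,.13],np.radians(-21))
E
```

```text
t 8.0 pos [0.4312 0.2985 0.2217] toolR [[0.029, 0.925, -0.378], [-0.003, -0.378, -0.926], [-1.0, 0.028, -0.009]]
shift units [ 1.83  -0.292 -0.351] turn deg [-1.23 -0.48 -1.61] F [-0.1 -0.7 -0.1] op 1.003 q [ 0.42 -0.04  1.98 -0.02  1.18  0.81]
```

>>> drive_tool:
  series:
    - [[0.5,-0.3,-0.35],[-1.2,-0.5,-1.6]]
    - [[0.6,0,0],[0,0,0]]
    - [[0.5,0,0],[0,0,0]]
    - [[0,0,0],[0,0,0]]

```text
time: 8.4
eef_pos: [0.427, 0.321, 0.1439]
tcp_rot: [0.583, 0.403, -0.578, 0.404]
contact_force: [-0.0, -0.2, 0.1]
opening: 0.997
```

```bash
python3 - <<'E'
from h import *
plan([.427,.320,.046],np.radians(-21))
for n in('scene','top'):snap(n,n+'3')
a=cv2.imread('pics/top3.png')[190:290,150:300];b=cv2.imread('pics/scene3.png')[220:340,170:310]
cv2.imwrite('pics/z3.png',np.hstack([cv2.resize(a,(400,300)),cv2.resize(b,(400,300))]))
E
```

```text
t 8.4 pos [0.427  0.321  0.1439] toolR [[0.006, 0.937, -0.349], [0.003, -0.349, -0.937], [-1.0, 0.005, -0.005]]
shift units [ 1.958 -0.002  0.028] turn deg [ 0.56 -0.27 -0.27] F [-0.  -0.2  0.1] op 0.997 q [ 0.45  0.08  2.01 -0.    1.05  0.81]
```

View pics/z3.png

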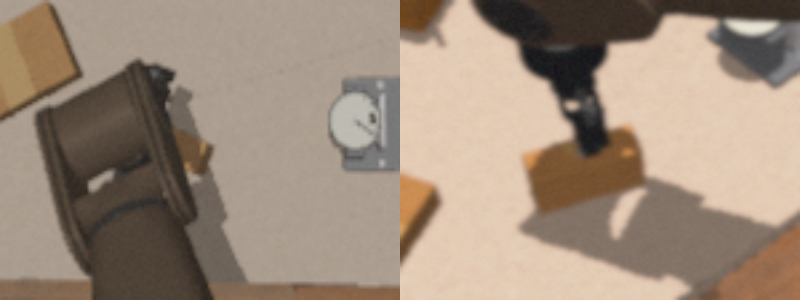

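The gripper is centred over the carton in both crops, so I'll descend.

>>> drive_tool:
  series:
    - [[0.45,0,0],[0.5,0,0]]
    - [[0.45,0,0],[0,0,0]]
    - [[0.4,0,0],[0,0,0]]
    - [[0,0,0],[0,0,0]]

```text
time: 8.9
eef_pos: [0.4369, 0.3248, 0.0915]
tcp_rot: [0.593, 0.399, -0.571, 0.403]
contact_force: [0.7, -0.4, 0.1]
opening: 0.997
```

```bash
python3 - <<'E'
from h import *
plan([.427,.320,.046],np.radians(-21))
E
```

```text
t 8.9 pos [0.4369 0.3248 0.0915] toolR [[0.028, 0.934, -0.356], [0.013, -0.356, -0.934], [-1.0, 0.022, -0.023]]
shift units [ 0.903 -0.17   0.181] turn deg [ 0.15 -1.3  -1.24] F [ 0.7 -0.4  0.1] op 0.997 q [ 0.45  0.16  2.02 -0.    0.92  0.82]
```

>>> drive_tool:
  series:
    - [[0.1,-0.17,0.18],[0,-1.2,-1.2]]
    - [[0.35,0,0],[0,0,0]]
    - [[0.25,0,0],[0,0,0]]
    - [[0,0,0],[0,0,0]]

```text
time: 9.3
eef_pos: [0.4291, 0.3208, 0.0627]
tcp_rot: [0.585, 0.401, -0.579, 0.402]
contact_force: [-0.3, 0.5, -0.5]
opening: 1.0
```

```bash
python3 - <<'E'
from h import *
plan([.427,.320,.046],np.radians(-21))
E
```

```text
t 9.3 pos [0.4291 0.3208 0.0627] toolR [[0.008, 0.935, -0.355], [0.005, -0.355, -0.935], [-1.0, 0.006, -0.007]]
shift units [ 0.334 -0.036  0.032] turn deg [ 0.21 -0.42 -0.34] F [-0.3  0.5 -0.5] op 1.0 q [0.45 0.2  2.04 0.   0.89 0.81]
```

>>> drive_tool:
  series:
    - [[0.2,-0.04,0.03],[0,-0.4,-0.3]]
    - [[0.12,0,0],[0,0,0]]
    - [[0,0,0],[0,0,0]]

```text
time: 9.6
eef_pos: [0.4277, 0.3207, 0.0477]
tcp_rot: [0.583, 0.401, -0.581, 0.402]
contact_force: [-0.7, -0.5, -0.2]
opening: 1.0
```

>>> drive_tool:
  series:
    - [[0,0,0],[0,0,0]]
    - [[0,0,0],[0,0,0]]
    - [[0,0,0],[0,0,0]]
    - [[0,0,0],[0,0,0]]
    - [[0,0,0],[0,0,0]]
  grip: -0.5
  newtons: 25

```text
time: 10.1
eef_pos: [0.4282, 0.321, 0.0485]
tcp_rot: [0.583, 0.401, -0.581, 0.402]
contact_force: [-0.5, -0.1, 0.1]
opening: 0.444
```

```bash
python3 - <<'E'
from h import *
plan([.427,.320,.046],np.radians(-21))
E
```

```text
t 10.1 pos [0.4282 0.321  0.0485] toolR [[0.004, 0.935, -0.354], [0.001, -0.354, -0.935], [-1.0, 0.003, -0.003]]
shift units [ 0.05  -0.016  0.028] turn deg [ 0.24 -0.15 -0.17] F [-0.5 -0.1  0.1] op 0.444 q [ 0.45  0.23  2.04 -0.    0.87  0.82]
```

>>> drive_tool:
  series:
    - [[-0.3,0,0],[0,0,0]]
    - [[-0.6,0,0],[0,0,0]]
    - [[-0.8,0,0],[0,0,0]]
    - [[-0.8,0,0],[0,0,0]]
    - [[-0.6,0,0],[0,0,0]]

```text
time: 10.6
eef_pos: [0.4237, 0.3188, 0.2054]
tcp_rot: [-0.578, -0.402, 0.586, -0.401]
contact_force: [1.1, -0.5, -0.7]
opening: 0.441
```

>>> drive_tool:
  series:
    - [[-0.3,0,0],[0,0,0]]
    - [[0,0,0],[-7.5,0,0]]
    - [[0,0,0],[-7.5,0,0]]
    - [[0,0,0],[-7.5,0,0]]
    - [[0,0,0],[0,0,0]]

```text
time: 11.1
eef_pos: [0.4265, 0.3204, 0.2355]
tcp_rot: [0.492, 0.51, -0.485, 0.513]
contact_force: [-0.4, -0.3, -0.3]
opening: 0.444
```

```bash
python3 - <<'E'
from h import *
plan([.4543,-.0305,.2],np.radians(1.5))
for n in('scene','top'):snap(n,n+'4')
a=cv2.imread('pics/top4.png')[190:290,150:300];b=cv2.imread('pics/scene4.png')[180:330,150:325]
cv2.imwrite('pics/z4.png',np.hstack([cv2.resize(a,(400,300)),cv2.resize(b,(400,343))[:300]]))
E
```

```text
t 11.1 pos [0.4265 0.3204 0.2355] toolR [[0.009, 0.999, 0.045], [0.004, 0.045, -0.999], [-1.0, 0.009, -0.004]]
shift units [0.687 0.232 7.038] turn deg [ 1.08 -0.21 -0.54] F [-0.4 -0.3 -0.3] op 0.444 q [ 0.45 -0.03  1.94 -0.    1.22  0.41]
```

View pics/z4.png

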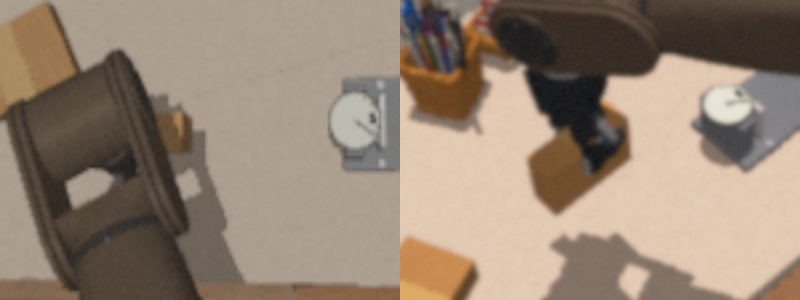

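>>> drive_tool:
  series:
    - [[0,0.05,0.4],[1.0,0,-0.5]]
    - [[0,0.05,0.8],[0,0,0]]
    - [[0,0,0.9],[0,0,0]]
    - [[0,0,0.9],[0,0,0]]
    - [[0,0,0.9],[0,0,0]]

```text
time: 11.7
eef_pos: [0.4351, 0.124, 0.2349]
tcp_rot: [0.496, 0.507, -0.493, 0.504]
contact_force: [0.1, -1.4, -0.4]
opening: 0.44
```

>>> drive_tool:
  series:
    - [[0,0,0.9],[0,0,0]]
    - [[0,0,0.9],[0,0,0]]
    - [[0,0,0.6],[0,0,0]]
    - [[0,0,0.3],[0,0,0]]
    - [[0,0,0],[0,0,0]]

```text
time: 12.2
eef_pos: [0.4358, -0.0207, 0.235]
tcp_rot: [0.501, 0.501, -0.498, 0.5]
contact_force: [-0.0, 0.1, -1.3]
opening: 0.444
```

```bash
python3 - <<'E'
from h import *
plan([.4543,-.0305,.16],np.radians(1.5))
E
```

```text
t 12.2 pos [ 0.4358 -0.0207  0.235 ] toolR [[0.002, 1.0, 0.002], [0.003, 0.002, -1.0], [-1.0, 0.002, -0.003]]
shift units [1.501 0.366 0.202] turn deg [-1.37 -0.18 -0.1 ] F [-0.   0.1 -1.3] op 0.444 q [-0.28 -0.26  2.14  0.    1.26 -0.29]
```

>>> drive_tool:
  series:
    - [[0.3,0.36,0.2],[-1.4,0,0]]
    - [[0.5,0,0],[0,0,0]]
    - [[0.5,0,0],[0,0,0]]
    - [[0.2,0,0],[0,0,0]]
    - [[0,0,0],[0,0,0]]

```text
time: 12.7
eef_pos: [0.4555, -0.0283, 0.1597]
tcp_rot: [0.497, 0.505, -0.493, 0.505]
contact_force: [0.8, -0.3, -1.5]
opening: 0.443
```

```bash
python3 - <<'E'
from h import *
plan([.4543,-.0305,.1],np.radians(1.5))
for n in('scene','top'):snap(n,n+'5')
a=cv2.imread('pics/top5.png')[180:280,230:380];b=cv2.imread('pics/scene5.png')[140:260,260:400]
cv2.imwrite('pics/z5.png',np.hstack([cv2.resize(a,(400,300)),cv2.resize(b,(400,343))[:300]]))
E
```

```text
t 12.7 pos [ 0.4555 -0.0283  0.1597] toolR [[0.005, 1.0, 0.02], [0.004, 0.02, -1.0], [-1.0, 0.005, -0.004]]
shift units [ 1.194 -0.031  0.048] turn deg [-0.33 -0.24 -0.29] F [ 0.8 -0.3 -1.5] op 0.443 q [-0.29 -0.12  2.17  0.01  1.09 -0.31]
```

View pics/z5.png

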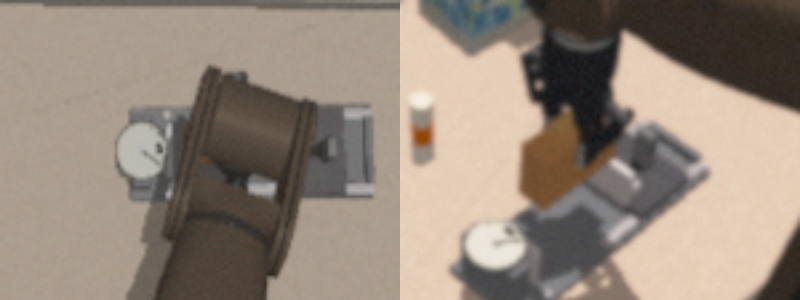

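```bash
python3 - <<'E'
from h import *
s=load('scene5')
for p in [(145,209),(120,193)]:
    print(onz(s,(260+p[0]/2.857,140+p[1]/2.857),.111).round(4))
for p in [(119,150),(165,107)]:
    print(onz(s,(260+p[0]/2.857,140+p[1]/2.857),.187).round(4))
E
```

```text
[0.4353 0.0196 0.111 ]
[0.4681 0.024  0.111 ]
[0.4648 0.0326 0.187 ]
[ 0.4764 -0.0436  0.187 ]
```

The carton's plate-side end is at y ≈ 0.022 to 0.026, so its centre is about -0.031, where I want it. Lowering now.

>>> drive_tool:
  series:
    - [[0.4,-0.04,0],[-0.3,0,0]]
    - [[0.4,0,0],[0,0,0]]
    - [[0.3,0,0],[0,0,0]]
    - [[0,0,0],[0,0,0]]

```text
time: 13.2
eef_pos: [0.4602, -0.0289, 0.1123]
tcp_rot: [0.498, 0.501, -0.488, 0.512]
contact_force: [-0.5, 0.4, -1.0]
opening: 0.446
```

```bash
python3 - <<'E'
from h import *
plan([.4543,-.0285,.061],np.radians(1.5))
E
```

```text
t 13.2 pos [ 0.4602 -0.0289  0.1123] toolR [[0.022, 0.999, 0.027], [-0.0, 0.027, -1.0], [-1.0, 0.022, 0.001]]
shift units [ 1.024 -0.14  -0.012] turn deg [ 0.03  0.06 -1.25] F [-0.5  0.4 -1. ] op 0.446 q [-0.29 -0.05  2.2   0.01  0.97 -0.32]
```

>>> drive_tool:
  series:
    - [[0.2,-0.14,0],[0,0,-1.3]]
    - [[0.3,0,0],[0,0,0]]
    - [[0.2,-0.03,0],[0,0,0]]
    - [[0,0,0],[0,0,0]]

```text
time: 13.6
eef_pos: [0.4545, -0.0298, 0.0806]
tcp_rot: [0.493, 0.505, -0.493, 0.509]
contact_force: [0.6, 0.5, -1.7]
opening: 0.44
```

```bash
python3 - <<'E'
from h import *
plan([.4543,-.0285,.061],np.radians(1.5))
E
```

```text
t 13.6 pos [ 0.4545 -0.0298  0.0806] toolR [[0.005, 1.0, 0.027], [-0.004, 0.027, -1.0], [-1.0, 0.005, 0.004]]
shift units [ 0.392 -0.006 -0.028] turn deg [ 0.04  0.23 -0.26] F [ 0.6  0.5 -1.7] op 0.44 q [-0.29  0.    2.22 -0.    0.91 -0.31]
```

>>> drive_tool:
  series:
    - [[0.2,0,-0.02],[0,0,0]]
    - [[0.15,0,0],[0,0,0]]
    - [[0,0,0],[0,0,0]]

```text
time: 13.9
eef_pos: [0.4556, -0.0291, 0.0633]
tcp_rot: [0.494, 0.504, -0.493, 0.51]
contact_force: [-0.2, 0.8, -0.0]
opening: 0.443
```

```bash
python3 - <<'E'
from h import *
plan([.4543,-.0285,.061],np.radians(1.5))
E
```

```text
t 13.9 pos [ 0.4556 -0.0291  0.0633] toolR [[0.007, 1.0, 0.027], [-0.005, 0.027, -1.0], [-1.0, 0.007, 0.005]]
shift units [ 0.045 -0.026 -0.013] turn deg [ 0.04  0.28 -0.39] F [-0.2  0.8 -0. ] op 0.443 q [-0.29  0.04  2.23 -0.    0.87 -0.31]
```

>>> drive_tool:
  series:
    - [[0.05,-0.02,0],[0,0,0]]
    - [[0.03,0,0],[0,0,0]]
    - [[0,0,0],[0,0,0]]

```text
time: 14.2
eef_pos: [0.4555, -0.0296, 0.0607]
tcp_rot: [0.494, 0.504, -0.493, 0.51]
contact_force: [-0.3, -0.8, -1.3]
opening: 0.438
```

```bash
python3 - <<'E'
from h import *
plan([.4543,-.0285,.061],np.radians(1.5))
for n in('scene','top'):snap(n,n+'6')
a=cv2.imread('pics/top6.png')[180:280,230:380];b=cv2.imread('pics/scene6.png')[140:260,260:400]
cv2.imwrite('pics/z6.png',np.hstack([cv2.resize(a,(400,300)),cv2.resize(b,(400,343))[:300]]))
E
```

```text
t 14.2 pos [ 0.4555 -0.0296  0.0607] toolR [[0.007, 1.0, 0.027], [-0.005, 0.027, -1.0], [-1.0, 0.007, 0.005]]
shift units [-0.007 -0.023 -0.023] turn deg [ 0.07  0.31 -0.4 ] F [-0.3 -0.8 -1.3] op 0.438 q [-0.29  0.04  2.23 -0.    0.86 -0.31]
```

View pics/z6.png

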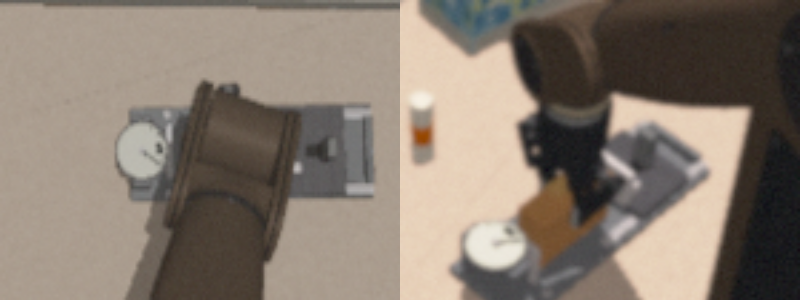

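>>> drive_tool:
  series:
    - [[0.03,-0.02,0],[0,0,0]]
    - [[0.03,0,0],[0,0,0]]

```text
time: 14.5
eef_pos: [0.4557, -0.0299, 0.0603]
tcp_rot: [0.494, 0.504, -0.493, 0.51]
contact_force: [-4.9, 2.4, 13.0]
opening: 0.443
```

>>> drive_tool:
  series:
    - [[0,0,0],[0,0,0]]
    - [[0,0,0],[0,0,0]]
    - [[0,0,0],[0,0,0]]
    - [[0,0,0],[0,0,0]]
    - [[0,0,0],[0,0,0]]
  grip: 1

```text
time: 15.0
eef_pos: [0.456, -0.0299, 0.0604]
tcp_rot: [0.494, 0.503, -0.492, 0.51]
contact_force: [-0.1, -0.2, 0.3]
opening: 0.998
```

>>> drive_tool:
  series:
    - [[-0.2,0,0],[0,0,0]]
    - [[-0.5,0,0],[0,0,0]]
    - [[-0.8,0,0],[0,0,0]]
    - [[-0.5,0,0],[0,0,0]]
    - [[0,0,0],[0,0,0]]

```text
time: 15.5
eef_pos: [0.454, -0.0291, 0.1646]
tcp_rot: [0.494, 0.504, -0.493, 0.509]
contact_force: [0.6, -0.2, 0.4]
opening: 1.001
```

```bash
python3 - <<'E'
from h import *
plan([.4575,-.155,.16],np.radians(1.5))
E
```

```text
t 15.5 pos [ 0.454  -0.0291  0.1646] toolR [[0.006, 1.0, 0.027], [-0.004, 0.027, -1.0], [-1.0, 0.006, 0.005]]
shift units [1.030e-01 1.000e-03 2.519e+00] turn deg [ 0.05  0.26 -0.33] F [ 0.6 -0.2  0.4] op 1.001 q [-0.29 -0.14  2.17 -0.    1.1  -0.31]
```

>>> drive_tool:
  series:
    - [[0,0,0.5],[0,0,0]]
    - [[0,0,0.8],[0,0,0]]
    - [[0,0,0.8],[0,0,0]]
    - [[0,0,0.4],[0,0,0]]
    - [[0,0,0],[0,0,0]]

```text
time: 16.0
eef_pos: [0.4568, -0.1568, 0.1641]
tcp_rot: [0.493, 0.505, -0.492, 0.51]
contact_force: [0.2, 0.6, -0.4]
opening: 1.002
```

```bash
python3 - <<'E'
from h import *
plan([.4575,-.157,.1],np.radians(1.5))
for n in('scene','top'):snap(n,n+'7')
a=cv2.imread('pics/top7.png')[180:280,230:380];b=cv2.imread('pics/scene7.png')[140:260,260:400]
cv2.imwrite('pics/z7.png',np.hstack([cv2.resize(a,(400,300)),cv2.resize(b,(400,343))[:300]]))
E
```

```text
t 16.0 pos [ 0.4568 -0.1568  0.1641] toolR [[0.007, 1.0, 0.031], [-0.004, 0.031, -1.0], [-1.0, 0.007, 0.004]]
shift units [ 1.282  0.005 -0.002] turn deg [ 0.26  0.25 -0.4 ] F [ 0.2  0.6 -0.4] op 1.002 q [-0.54 -0.07  2.11  0.    1.09 -0.57]
```

View pics/z7.png

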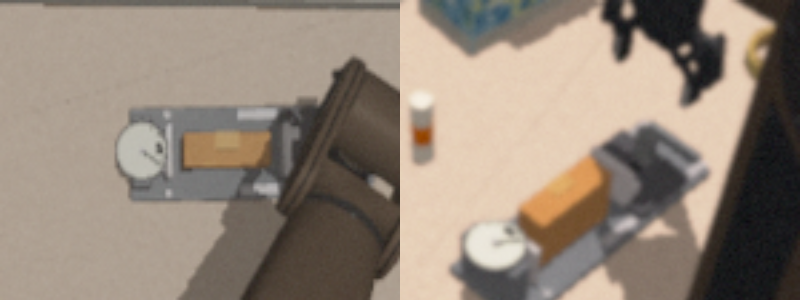

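The carton is standing straight on the centre line between jaw and plate, with the needle unmoved. Now going down onto the tab.

>>> drive_tool:
  series:
    - [[0.45,0,0],[0,0,0]]
    - [[0.45,0,0],[0,0,0]]
    - [[0.3,0,0],[0,0,0]]
    - [[0,0,0],[0,0,0]]

```text
time: 16.5
eef_pos: [0.4564, -0.1499, 0.1012]
tcp_rot: [0.492, 0.508, -0.489, 0.511]
contact_force: [-0.0, 0.6, 0.2]
opening: 0.998
```

```bash
python3 - <<'E'
from h import *
plan([.4575,-.157,.056],np.radians(1.5))
E
```

```text
t 16.5 pos [ 0.4564 -0.1499  0.1012] toolR [[0.006, 0.999, 0.037], [-0.001, 0.037, -0.999], [-1.0, 0.006, 0.001]]
shift units [0.904 0.011 0.142] turn deg [ 0.64  0.06 -0.33] F [-0.   0.6  0.2] op 0.998 q [-0.53  0.02  2.16  0.    0.96 -0.57]
```

>>> drive_tool:
  series:
    - [[0.3,0,0.14],[0.6,0,0]]
    - [[0.4,0,0],[0,0,0]]
    - [[0.2,0,0],[0,0,0]]
    - [[0,0,0],[0,0,0]]
  grip: 0.2

```text
time: 16.9
eef_pos: [0.4582, -0.1537, 0.0569]
tcp_rot: [0.494, 0.506, -0.49, 0.51]
contact_force: [0.1, 0.5, 0.7]
opening: 0.603
```

```bash
python3 - <<'E'
from h import *
plan([.4575,-.157,.056],np.radians(1.5))
E
```

```text
t 16.9 pos [ 0.4582 -0.1537  0.0569] toolR [[0.008, 0.999, 0.032], [-0.001, 0.032, -0.999], [-1.0, 0.008, 0.001]]
shift units [ 0.017 -0.016  0.065] turn deg [ 0.32  0.08 -0.43] F [0.1 0.5 0.7] op 0.603 q [-0.54  0.11  2.17  0.    0.86 -0.57]
```

>>> drive_tool:
  series:
    - [[0,0,0.05],[0,0,0]]
    - [[0,0,0],[0,0,0]]
    - [[0,0,0],[0,0,0]]
    - [[0,0,0],[0,0,0]]
    - [[0,0,0],[0,0,0]]
  grip: -0.7
  newtons: 40

```text
time: 17.4
eef_pos: [0.4595, -0.156, 0.0585]
tcp_rot: [0.494, 0.505, -0.49, 0.511]
contact_force: [3.8, -0.0, -4.5]
opening: 0.271
```

>>> drive_tool:
  series:
    - [[0,0,-0.1],[0,0,0]]
    - [[0,0,-0.1],[0,0,0]]
    - [[0,0,-0.1],[0,0,0]]
    - [[0,0,-0.1],[0,0,0]]

```text
time: 17.8
eef_pos: [0.4589, -0.1383, 0.0585]
tcp_rot: [0.491, 0.503, -0.491, 0.514]
contact_force: [1.8, -10.2, -8.4]
opening: 0.274
```

```bash
python3 - <<'E'
from h import *
plan([.4565,-.117,.056],np.radians(1.5))
E
```

```text
t 17.8 pos [ 0.4589 -0.1383  0.0585] toolR [[0.011, 0.999, 0.035], [-0.011, 0.035, -0.999], [-1.0, 0.011, 0.012]]
shift units [ 0.044 -0.034 -0.427] turn deg [ 0.53  0.66 -0.64] F [  1.8 -10.2  -8.4] op 0.274 q [-0.5   0.09  2.18 -0.01  0.86 -0.53]
```

>>> drive_tool:
  series:
    - [[0,0,-0.1],[0,0,0]]
    - [[0,0,-0.1],[0,0,0]]
    - [[0,0,-0.08],[0,0,0]]
    - [[0,0,0],[0,0,0]]

```text
time: 18.2
eef_pos: [0.4586, -0.1284, 0.0584]
tcp_rot: [0.488, 0.5, -0.494, 0.518]
contact_force: [4.9, -1.2, -3.4]
opening: 0.275
```

```bash
python3 - <<'E'
from h import *
plan([.4565,-.118,.056],np.radians(1.5))
for n in('scene','top'):snap(n,n+'8')
a=cv2.imread('pics/top8.png')[210:250,265:345];b=cv2.imread('pics/scene8.png')[180:260,270:370]
cv2.imwrite('pics/z8.png',np.hstack([cv2.resize(a,(400,200)),cv2.resize(b,(400,320))[:200]]))
cv2.imwrite('pics/z8.png',np.vstack([cv2.resize(a,(560,280),interpolation=cv2.INTER_CUBIC),cv2.resize(b[:50],(560,280),interpolation=cv2.INTER_CUBIC)]))
E
```

```text
t 18.2 pos [ 0.4586 -0.1284  0.0584] toolR [[0.013, 0.999, 0.035], [-0.023, 0.036, -0.999], [-1.0, 0.012, 0.024]]
shift units [ 0.042 -0.035 -0.211] turn deg [ 0.53  1.36 -0.71] F [ 4.9 -1.2 -3.4] op 0.275 q [-0.48  0.08  2.19 -0.02  0.85 -0.5 ]
```

View pics/z8.png

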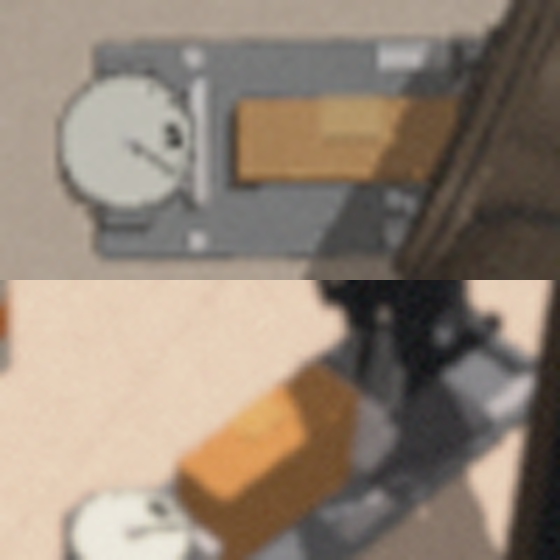

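>>> drive_tool:
  series:
    - [[0,0,-0.06],[0,0,0]]
    - [[0,0,-0.05],[0,0,0]]
    - [[0,0,-0.05],[0,0,0]]
    - [[0,0,-0.04],[0,0,0]]

```text
time: 18.7
eef_pos: [0.4585, -0.1241, 0.0585]
tcp_rot: [0.484, 0.497, -0.496, 0.523]
contact_force: [2.1, -8.9, -7.3]
opening: 0.267
```

```bash
cat >> h.py <<'E'
def dial(tag):
    plan([.4565,-.115,.056],np.radians(1.5))
    c=snap('top','top'+tag);a=c['img'][210:250,265:315,::-1];a=cv2.resize(a,(500,400),interpolation=cv2.INTER_CUBIC)
    c=snap('scene','scene'+tag);b=c['img'][200:240,272:312,::-1];b=cv2.resize(b,(300,300),interpolation=cv2.INTER_CUBIC)
    b=cv2.copyMakeBorder(b,0,100,0,0,cv2.BORDER_CONSTANT);cv2.imwrite(f'pics/z{tag}.png',np.hstack([a,b]))
E
python3 -c "from h import *;dial('9')"
```

```text
t 18.7 pos [ 0.4585 -0.1241  0.0585] toolR [[0.015, 0.999, 0.04], [-0.038, 0.04, -0.998], [-0.999, 0.013, 0.039]]
shift units [ 0.042 -0.034 -0.185] turn deg [ 0.78  2.22 -0.77] F [ 2.1 -8.9 -7.3] op 0.267 q [-0.46  0.08  2.19 -0.04  0.84 -0.48]
```

View pics/z9.png

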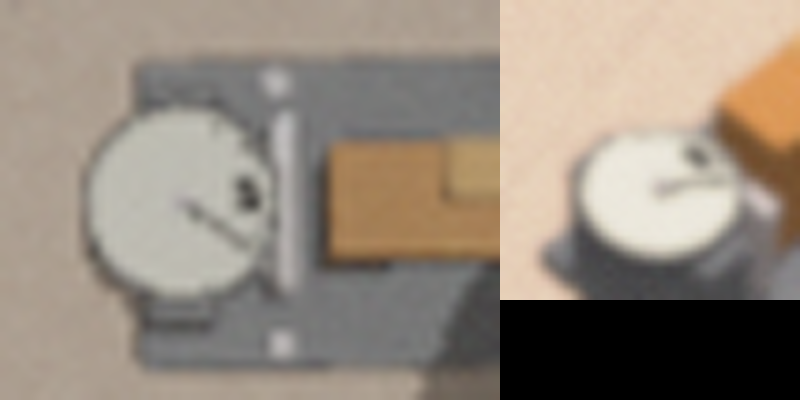

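Needle at rest: centre (185,203) to tip (250,247) in the top crop. The carton is still about 8 mm from the plate.

>>> drive_tool:
  series:
    - [[0,0,-0.07],[0,1,0]]
    - [[0,0,-0.07],[0,1,0]]
    - [[0,0,-0.03],[0,0,0]]

```text
time: 19.1
eef_pos: [0.4584, -0.1207, 0.0586]
tcp_rot: [0.488, 0.503, -0.489, 0.519]
contact_force: [3.1, -6.2, -7.8]
opening: 0.271
```

```bash

python3 -c "from h import *;dial('10')"
```

```text
t 19.1 pos [ 0.4584 -0.1207  0.0586] toolR [[0.014, 0.999, 0.044], [-0.016, 0.045, -0.999], [-1.0, 0.014, 0.017]]
shift units [ 0.049 -0.033 -0.117] turn deg [ 1.05  0.95 -0.8 ] F [ 3.1 -6.2 -7.8] op 0.271 q [-0.47  0.08  2.19 -0.01  0.85 -0.51]
```

View pics/z10.png

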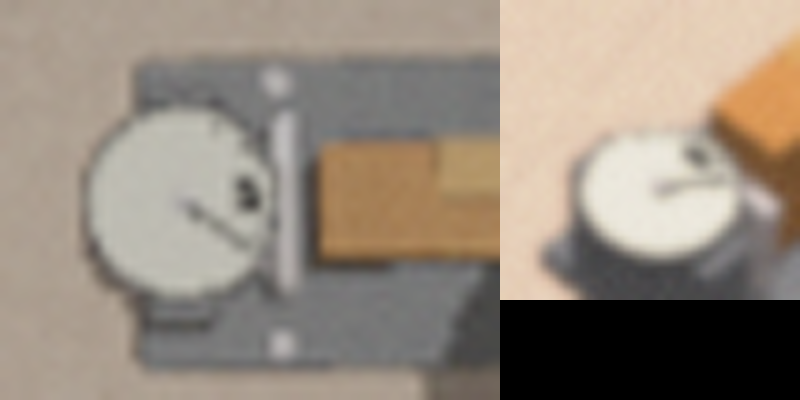

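>>> drive_tool:
  series:
    - [[0,0,-0.07],[0,1,0]]
    - [[0,0,-0.07],[0,0.5,0]]
    - [[0,0,-0.03],[0,0,0]]

```text
time: 19.5
eef_pos: [0.4583, -0.1177, 0.0586]
tcp_rot: [0.49, 0.507, -0.485, 0.517]
contact_force: [3.0, -5.8, -7.5]
opening: 0.278
```

```bash

python3 -c "from h import *;dial('11')"
```

```text
t 19.5 pos [ 0.4583 -0.1177  0.0586] toolR [[0.015, 0.999, 0.05], [-0.005, 0.05, -0.999], [-1.0, 0.015, 0.006]]
shift units [ 0.051 -0.033 -0.057] turn deg [ 1.37  0.33 -0.86] F [ 3.  -5.8 -7.5] op 0.278 q [-0.47  0.08  2.19  0.    0.85 -0.52]
```

View pics/z11.png

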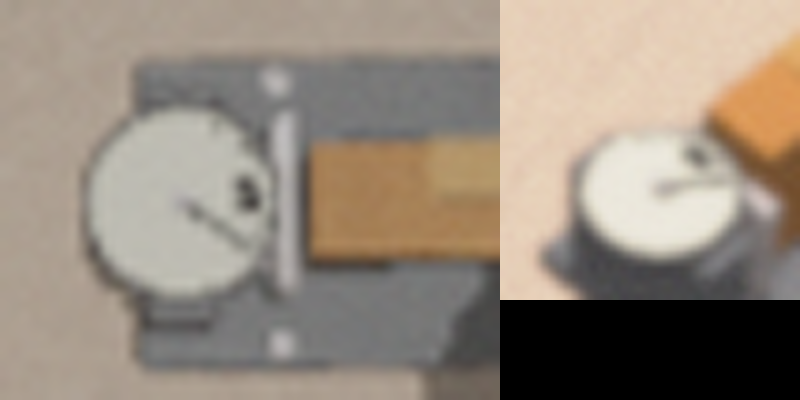

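>>> drive_tool:
  series:
    - [[0,0,-0.07],[0,0.5,0]]
    - [[0,0,-0.06],[0,0.3,0]]
    - [[0,0,-0.03],[0,0,0]]

```text
time: 19.9
eef_pos: [0.4582, -0.1152, 0.0586]
tcp_rot: [0.489, 0.507, -0.484, 0.519]
contact_force: [2.6, -7.0, -7.3]
opening: 0.271
```

```bash

python3 -c "from h import *;dial('12')"
```

```text
t 19.9 pos [ 0.4582 -0.1152  0.0586] toolR [[0.016, 0.998, 0.054], [-0.006, 0.054, -0.999], [-1.0, 0.016, 0.007]]
shift units [ 0.052 -0.034 -0.006] turn deg [ 1.59  0.41 -0.93] F [ 2.6 -7.  -7.3] op 0.271 q [-0.46  0.08  2.2   0.    0.85 -0.52]
```

View pics/z12.png

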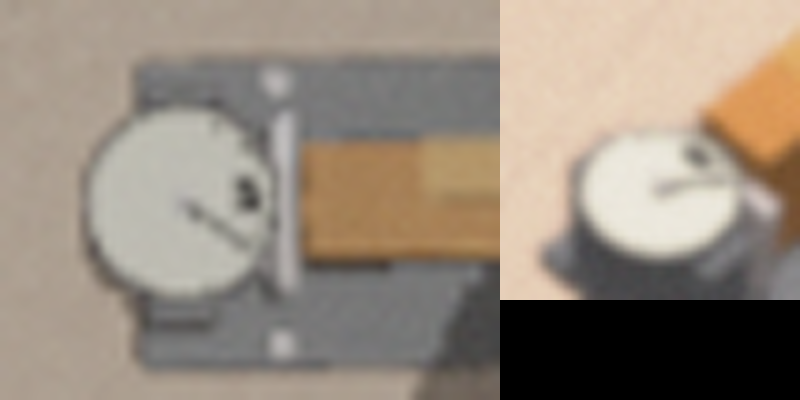

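>>> drive_tool:
  series:
    - [[0,0,-0.07],[0,0.4,0]]
    - [[0,0,-0.05],[0,0.3,0]]
    - [[0,0,0],[0,0,0]]

```text
time: 20.3
eef_pos: [0.4581, -0.1135, 0.0586]
tcp_rot: [0.489, 0.508, -0.483, 0.519]
contact_force: [3.5, 1.6, -3.9]
opening: 0.271
```

```bash

python3 -c "from h import *;dial('13')"
```

```text
t 20.3 pos [ 0.4581 -0.1135  0.0586] toolR [[0.017, 0.998, 0.054], [-0.005, 0.054, -0.999], [-1.0, 0.017, 0.006]]
shift units [ 0.051 -0.034  0.028] turn deg [ 1.61  0.35 -0.99] F [ 3.5  1.6 -3.9] op 0.271 q [-0.46  0.07  2.2   0.    0.85 -0.52]
```

View pics/z13.png

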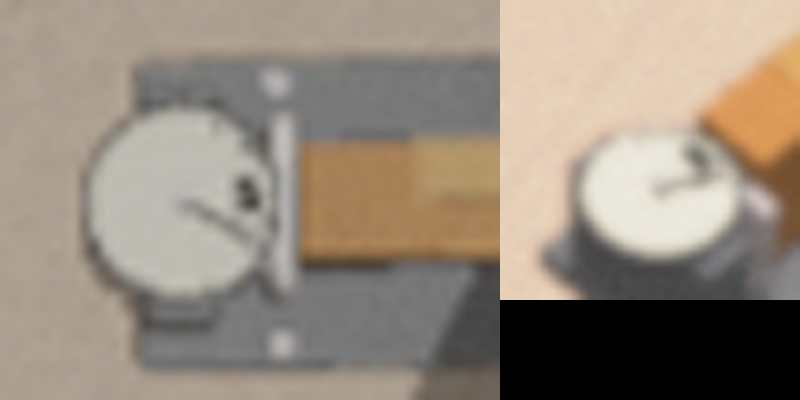

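The needle has just begun to move, about 0.35 mm. Continuing in small steps.

>>> drive_tool:
  series:
    - [[0,0,-0.07],[0,0.4,0]]
    - [[0,0,-0.05],[0,0.3,0]]
    - [[0,0,-0.02],[0,0,0]]

```text
time: 20.7
eef_pos: [0.458, -0.1116, 0.0586]
tcp_rot: [0.487, 0.508, -0.482, 0.522]
contact_force: [3.4, -4.1, -7.8]
opening: 0.275
```

```bash

python3 -c "from h import *;dial('14')"
```

```text
t 20.7 pos [ 0.458  -0.1116  0.0586] toolR [[0.018, 0.998, 0.061], [-0.008, 0.061, -0.998], [-1.0, 0.018, 0.009]]
shift units [ 0.052 -0.035  0.066] turn deg [ 2.02  0.49 -1.03] F [ 3.4 -4.1 -7.8] op 0.275 q [-0.46  0.07  2.2   0.    0.85 -0.52]
```

View pics/z14.png

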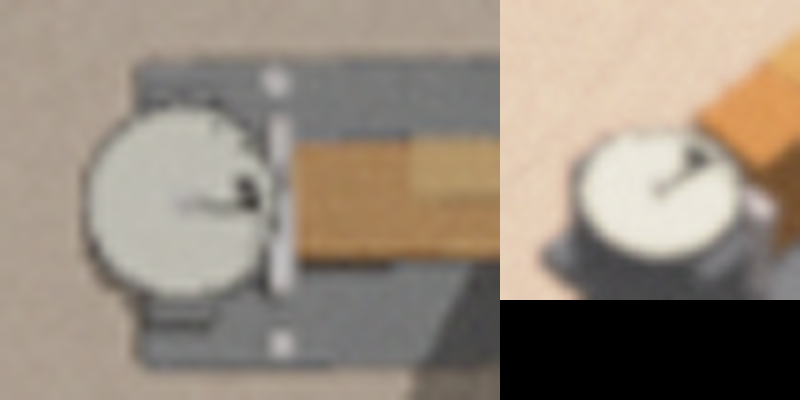

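The needle is now at the lower edge of the arc, about 2.2 mm. I need about 1 mm more.

>>> drive_tool:
  series:
    - [[0,0,-0.06],[0,0.3,0]]
    - [[0,0,-0.03],[0,0.2,0]]

```text
time: 21.0
eef_pos: [0.458, -0.111, 0.0587]
tcp_rot: [0.486, 0.509, -0.481, 0.523]
contact_force: [3.2, -6.9, -7.4]
opening: 0.271
```

```bash

python3 -c "from h import *;dial('15')"
```

```text
t 21.0 pos [ 0.458  -0.111   0.0587] toolR [[0.019, 0.998, 0.065], [-0.01, 0.065, -0.998], [-1.0, 0.018, 0.011]]
shift units [ 0.053 -0.037  0.078] turn deg [ 2.24  0.6  -1.07] F [ 3.2 -6.9 -7.4] op 0.271 q [-0.45  0.07  2.2  -0.    0.85 -0.52]
```

View pics/z15.png

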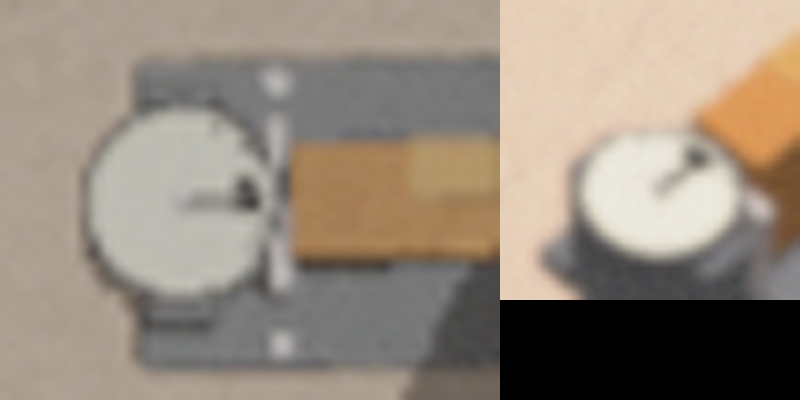

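>>> drive_tool:
  series:
    - [[0,0,-0.06],[0,0.3,0]]
    - [[0,0,-0.02],[0,0.2,0]]

```text
time: 21.3
eef_pos: [0.458, -0.1107, 0.0586]
tcp_rot: [0.485, 0.509, -0.481, 0.524]
contact_force: [3.8, -4.3, -7.5]
opening: 0.274
```

```bash

python3 -c "from h import *;dial('16')"
```

```text
t 21.3 pos [ 0.458  -0.1107  0.0586] toolR [[0.02, 0.998, 0.067], [-0.01, 0.067, -0.998], [-1.0, 0.019, 0.011]]
shift units [ 0.053 -0.036  0.083] turn deg [ 2.33  0.62 -1.1 ] F [ 3.8 -4.3 -7.5] op 0.274 q [-0.45  0.07  2.2  -0.    0.85 -0.52]
```

View pics/z16.png

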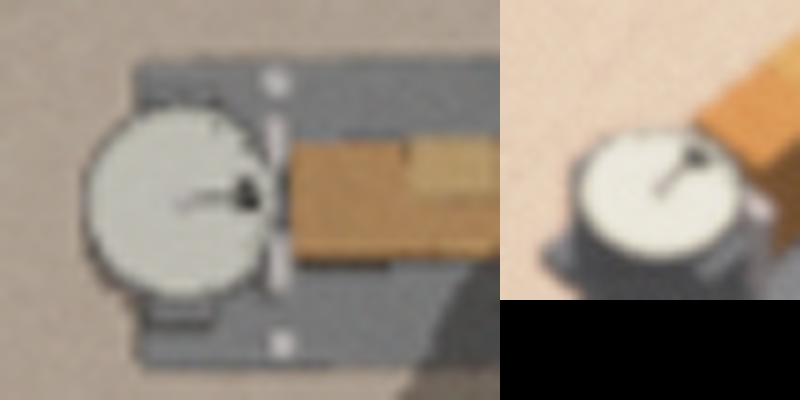

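The needle lies on the arc, about 3.1 mm. I'll release with a slight forward bias.

>>> drive_tool:
  series:
    - [[0,0,-0.02],[0,0,0]]
    - [[0,0,0],[0,0,0]]
    - [[0,0,0],[0,0,0]]
  grip: 0.4

```text
time: 21.7
eef_pos: [0.4586, -0.109, 0.0601]
tcp_rot: [0.485, 0.509, -0.48, 0.524]
contact_force: [-0.1, -0.0, 0.1]
opening: 0.702
```

```bash

python3 -c "from h import *;dial('17')"
```

```text
t 21.7 pos [ 0.4586 -0.109   0.0601] toolR [[0.021, 0.997, 0.068], [-0.009, 0.068, -0.998], [-1.0, 0.02, 0.011]]
shift units [ 0.083 -0.051  0.116] turn deg [ 2.42  0.58 -1.18] F [-0.1 -0.   0.1] op 0.702 q [-0.45  0.07  2.2   0.    0.85 -0.52]
```

View pics/z17.png

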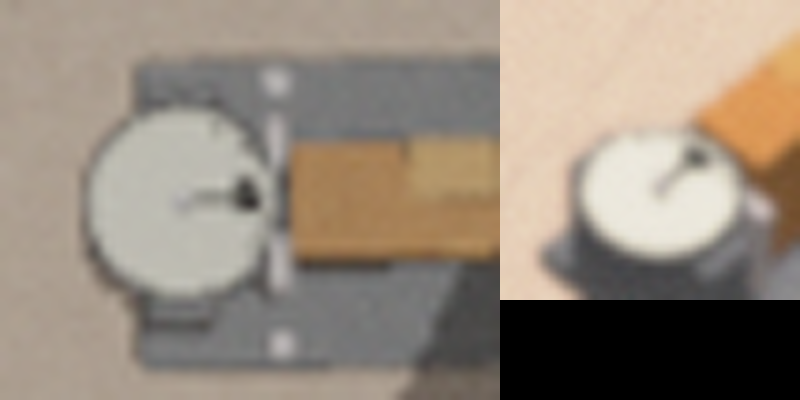

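>>> drive_tool:
  series:
    - [[-0.2,0,0],[0,0,0]]
    - [[-0.5,0,0],[0,0,0]]
    - [[-0.8,0,0],[0,0,0]]
    - [[-0.8,0,0],[0,0,0]]
    - [[0,0,0.5],[0,0,0]]

```text
time: 22.3
eef_pos: [0.457, -0.1304, 0.1813]
tcp_rot: [0.484, 0.511, -0.479, 0.524]
contact_force: [0.5, -0.5, 0.2]
opening: 0.704
```

>>> drive_tool:
  series:
    - [[0,0,0.8],[0,0,0]]
    - [[0,0,0.8],[0,0,0]]
    - [[0,0,0.8],[0,0,0]]
    - [[0,0,0.4],[0,0,0]]
    - [[0,0,0],[0,0,0]]

```text
time: 22.8
eef_pos: [0.4696, -0.2769, 0.1919]
tcp_rot: [0.484, 0.507, -0.478, 0.53]
contact_force: [-0.8, -0.4, 0.4]
opening: 0.698
```

```bash
python3 - <<'E'
from h import *
dial('18')
a=cv2.imread('pics/top18.png')[205:255,265:375];cv2.imwrite('pics/z18b.png',cv2.resize(a,(792,360),interpolation=cv2.INTER_CUBIC))
E
```

```text
t 22.8 pos [ 0.4696 -0.2769  0.1919] toolR [[0.03, 0.997, 0.075], [-0.015, 0.075, -0.997], [-0.999, 0.028, 0.017]]
shift units [ 2.66  -0.094 -3.295] turn deg [ 2.8   0.93 -1.65] F [-0.8 -0.4  0.4] op 0.698 q [-0.72  0.03  1.96  0.01  1.12 -0.8 ]
```

View pics/z18.png

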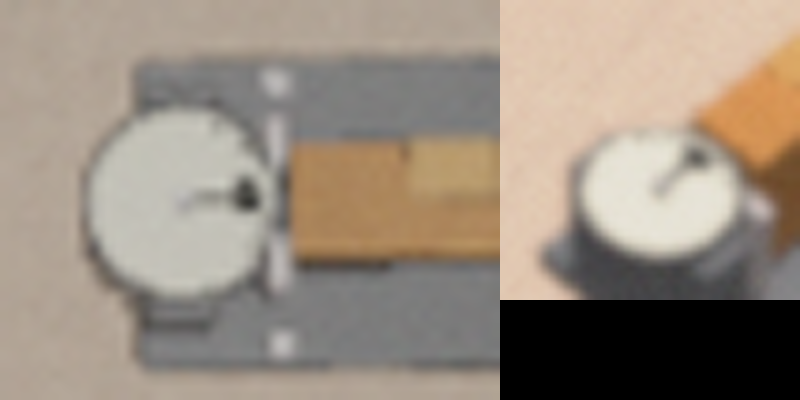

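View pics/z18b.png

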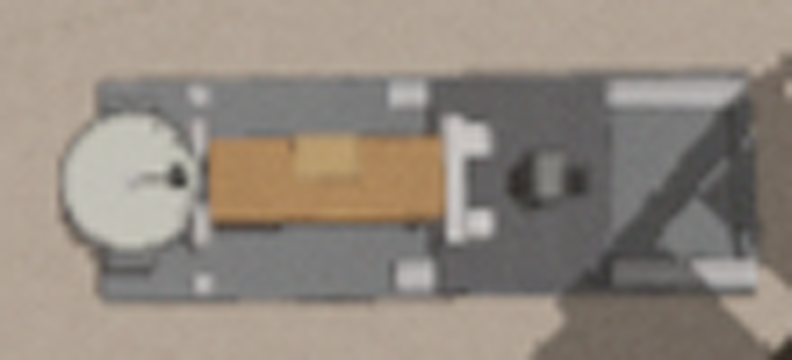

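View pics/scene18.png

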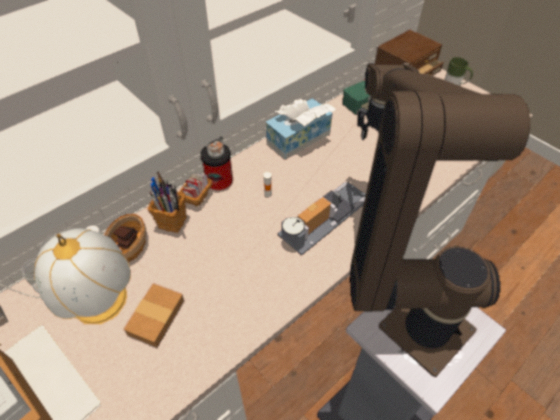

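Everything is clear of the arm and the bystanders look unmoved. I'll check the tab's place in its play and the needle angle with numbers.

```bash
python3 - <<'E'
from h import *
t=load('top18')
Z=lambda p:((p[0]+.5)/7.2+264.5,(p[1]+.5)/7.2+204.5)
f=onz(t,Z((445,180)),.074);b=onz(t,Z((468,180)),.074);tb=onz(t,Z((549,178)),.082);t1=onz(t,Z((531,178)),.082);t2=onz(t,Z((567,178)),.082)
print('face',f,b,'tab',tb,'dist',f[1]-tb[1],'tab thick',t1[1]-t2[1])
# same in the first picture
T=lambda p:((p[0]+.5)/3.9024+179.5,(p[1]+.5)/3.9+199.5)
# angle profile of dark pixels on the dial
for tag in('0','9','13','15','18'):
    c=load('top'+tag);g=cv2.cvtColor(c['img'],cv2.COLOR_RGB2GRAY).astype(np.float32)
    P=lambda r,th:proj(c,[.4519+r*np.sin(th),.0782-r*np.cos(th),.088])
    ths=np.radians(np.arange(-60,61,1));v=[]
    for th in ths:
        m=np.array([P(r,th) for r in np.arange(.008,.020,.001)],np.float32)
        v.append(cv2.remap(g,m[:,0].reshape(1,-1),m[:,1].reshape(1,-1),cv2.INTER_CUBIC).mean())
    v=np.array(v);w=np.clip(np.median(v)-6-v,0,None);i=v.argmin();k=slice(max(i-15,0),i+16)
    print(tag,np.degrees(ths[i]).round(1),np.degrees((w[k]*ths[k]).sum()/w[k].sum()).round(1))
E
```

```text
face [ 0.45706053 -0.06875141  0.074     ] [ 0.4571991  -0.07950668  0.074     ] tab [ 0.45810785 -0.11628215  0.082     ] dist 0.04753073708305611 tab thick 0.016734721528779334
0 -26.0 -25.8
9 -27.0 -26.2
13 -19.0 -18.1
15 7.0 8.2
18 14.0 13.5
```

The needle has turned 39.6° from rest, which is about 3.1 mm. The tab is about 48 mm behind the jaw face (49 would be full forward bearing), and plate thickness checks at 10.8 mm against 10. Handing in.

```bash
python3 -c "
from h import *
print(ctrl.get_state()['contact_force'],ctrl.sign_off())"
```

```text
the job is handed in; nothing more can be done
[-0.07270863 -0.24145296 -0.21362383] None
```

The carton is in the press and the job was handed in at about 23 s of the 72 s allowed. No verdict is reported, so the checks below are my own measurements.

- **What I did:** I drew the jaw open by the tab to about 2 mm of jaw travel. The carton went down on its long narrow side on the centre line and I let go of it. I then closed the jaw by the tab in small steps, only from the loose side, opened the fingers and backed the arm away.
- **Needle:** it turned about 39.6° from rest, which is about 3.1 mm of spring travel and inside the 2.0–4.5 mm arc. It stayed there after I let go, and none of the pictures taken between steps showed it past the arc.
- **Tab:** it sits about 47.5 mm behind the jaw face, where 49 mm would be full forward bearing, so the play is still taken up in the closing direction. The camera is only good to about 2 mm, so the 1.5 mm difference is within its error.
- **Carton and surroundings:** the carton stands square between the jaw and the spring plate. The robot touches nothing, and I could see no bystander moved. I checked the bystanders by eye only, and the tape roll was hidden behind the arm in the last scene picture.

No check failed. The only slight disagreement was the position of the press end and dial between the two cameras, about 2–5 mm, and I used the mean.

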